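# Load the bench incubator and shut its door on the catch

## Task

Put the white-lidded specimen cup standing on the worktop between the bench incubator and the microscope into the open incubator: stand it upright on the chamber floor, fully inside, without knocking over or shoving the cup already in there. Then swing the incubator's door shut and press it home until it seats on its spring catch.

Things in the scene. Friction and masses are not known exactly. Their poses are not given: they have to be found in the camera images.
- cup_centre (a point): the specimen cup to load: clear screw-lid cup with a white lid, upright on the open worktop between incubator and microscope; 72 mm high, lid 62 mm across (its top 12 mm), body tapering from 56 mm under the lid to 48 mm at the foot; 60 to 130 g. Point on its axis, half-way up (36 mm above its foot); z is its axis. Mind the tall microscope to its right
- stored_cup_centre (a point): a like cup with an orange lid that already stands in the back left of the incubator chamber; leave it there. Point on its axis, 36 mm above its foot
- incubator: bench incubator, a white box fixed to the worktop, 190 mm deep (x), 240 wide (y), 282 high (z), open at its front towards the robot (its -x). Origin: centre of its underside, on the worktop; x points to its back, y to its left, z up. Front plane at x = -95 mm. A timer lies at the back left of its roof
- chamber_floor (a point): good spot for the cup's foot: on the chamber floor (62 mm above the worktop), midway across, 45 mm behind the front plane; axes as the incubator's. Chamber: 216 mm wide (108 each side of here), 178 deep, roof underside 205 mm above the floor and reaching to the front plane, so the gripper must lean back some 30 to 45 degrees to go in
- door (a joint): angle of the door, rad: 0 is shut and seated; grows to 2.1 as it swings open towards the robot. Stiff hinge: the door stays where it is left. From about 0.075 down the spring catch (a ball on the door, a roller on the right wall) resists, some 8 N at the free edge; at about 0.035 it gives way and pulls the door to 0. Short of that the door stays ajar
- door_hinge (a point): on the upright hinge line, at the incubator's left front edge, half-way up the door. Axes: x is the way the door's inner face looks (into the chamber when shut), y runs along the door from free edge to hinge. The door runs 236 mm from here along -y, is 18 mm thick (outer face at x = -18 mm), and spans heights 64 to 282 mm above the worktop
- door_outer (a point): good place to push: on the door's outer face, 190 mm from the hinge line, 30 mm below its top edge, on the grey frame's 46 mm tall top bar (the clear window below it lies 6 mm deeper); axes as door_hinge. An upright steel bar handle stands 31 mm off the face, 223 mm from the hinge line, at heights 114 to 214 mm above the worktop
Things that resemble listed ones, but are neither listed nor needed, are in the scene too. Leave any blue look-alike of the part that bears cup_centre alone.

How it is judged:
By the outcome, as a careful person would: the job done as asked, in the order asked, and still so for the second after the job is handed in, with the robot touching nothing.
It also fails if it takes over 58 s, if anything falls off the work surface, if the arm or the gripper's body presses on something with over 40 N, if the wrist force passes 120 N, or if a joint passes its speed limit or range.

## Robot

A 6-joint arm with a two-finger parallel gripper is mounted at the origin on a cart in front of the work surface, level with it; the furniture and walls round the work are solid. World frame = base frame: x ahead of the robot, y to its left, z up, the work surface at z = 0. Lengths are in m, angles in rad, forces in N, time in s.
With the tool pointing down it reaches from about 0.275 to 0.875 m from the base axis. Payload 12.5 kg.
Tool frame: the origin (TCP) lies at the very end of the fingers, on their centre line; the grasp point (between the pads) lies 19 mm behind it; x points along the fingers, y is the direction in which the jaws open and shut, and the axes are right-handed (so a half turn about x gives the same grasp; the last joint's range is limited). The gripper opens to 85 mm and grips with 20 to 120 N. Pads are 22 mm wide; open, the fingers measure 114 mm over their backs; the gripper's body (76 mm by 85 mm) begins 54 mm behind the grasp point. The pads swing forward as they close: fully open they stand 13 mm farther back than shut.
Start: joints at [1.23, 0.351, 1.652, -0, 1.139, -0.085], TCP at [0.139, 0.532, 0.231] pointing down, gripper open.
Joint ranges: [-2.75, 2.75], [-0.79, 2.1], [0.01, 2.65], [-1.57, 4.71], [0.07, 3.14], [-2.87, 2.87]. Speed limits (rad/s): [2.22, 2.22, 2.79, 3.14, 3.14, 3.14].

## Interface

Orientations are given as a 3x3 rotation matrix whose columns are the frame's x, y, z axes.
In Python, from bench import manip gives the robot as it stands. Calls block until the motion is done:
- manip.move_ptp(position, orientation): joint-space move of the TCP to a pose.
- manip.move_l(position, attitude=None, max_speed=0.15): straight line of the TCP; attitude=None keeps the orientation; max_speed is the mean speed in m/s.
- manip.move_j(angles): joint-space move.
- manip.set_gripper(opening, effort=None): opening from 0.0 (shut) to 1.0 (fully open); effort is the grip in N (None keeps the last); returns when the fingers have stopped.
- manip.dwell(seconds).
- manip.inverse_kinematics(position, orientation): joint angles nearest the present ones, or None.
- manip.grab_frame(name): name is "scene" or "top"; returns (picture, depth): 384x512x3 uint8, red, green, blue; 384x512 float32, m along the optical axis (not along the pixel's ray), 0 where there is no reading.
- manip.get_calibration(name): a dict with "camera_matrix" (3x3 intrinsics, pixels), "k1" (the pictures are not rectified: a ray, as slopes to the right and down, at radius r is drawn at 1 + k1 r^2 times it, then the intrinsics apply), "R" (3x3) and "t" (3): a world point X has camera coordinates R X + t. Camera axes: x right, y down, z forward; pixel columns grow to the right and rows downward; lengths in m; the calibration is good to about 2 mm. A picture is of the moment at which its call begins. get_calibration takes no time and is no camera call.
A pose or a line that the arm cannot do raises manip.Unreachable and nothing moves.
- manip.sign_off(): hands the job in, once; it reports no verdict.
Trained networks look in the newest picture that a camera, given by its name, has taken for a name from the list of things; names that differ only in an ending like _2 or _b are one class to them, and where a whole thing is asked for, a point or a joint stands for the part that bears it (a point fixed in the world has none). Each returns a list of dicts, best first, with "confidence" (0 to 1); they miss things now and then, are a little off and sometimes report something else, mostly with a low value. They report only what shows in the picture. A call takes as long as a camera call. They do not tell look-alikes from the thing itself.
- manip.look_for(camera, name): "at" ([x, y, z] in m, in world coordinates, good to about 4 mm: the middle of the surface that is visible of it).
Readings, each from a call of its own:
- manip.current_time(): time.
- manip.current_qpos(): joint angles.
- manip.current_joint_vel(): joint speeds.
- manip.current_joint_torque(): joint torques, N m.
- manip.current_ee_pos(): TCP position.
- manip.current_tcp_rot(): TCP orientation.
- manip.current_force(): force on the tool from outside, world axes, zero at the start.
- manip.current_ft_torque(): the same for the moment, N m.
- manip.current_grip_width(): opening from 0.0 (shut) to 1.0 (fully open).
Only numpy, scipy, OpenCV 4.12 (cv2) and the standard library are available. Lean on these libraries where they do the work, as an engineer would, in place of code of your own. Each camera call takes 0.05 s, during which the arm holds its last target.

## Working session

There is one attempt and no reset: what is moved stays moved. The work goes in short steps, each a Python script; the robot and the scene stay as the last script left them, time stands still between calls to the robot, and variables do not carry over. Pictures are saved under pics/ and viewed, and the job is handed in when it is done.

```bash
mkdir -p pics; ls
cat > h.py <<'E'
import numpy as np, cv2
from bench import manip
def save(cam,name):
    im,d=manip.grab_frame(cam); cv2.imwrite(f'pics/{name}.png',cv2.cvtColor(im,cv2.COLOR_RGB2BGR)); np.save(f'pics/{name}_d.npy',d); return im,d
def world(cam,u,v,d):
    c=manip.get_calibration(cam);K=np.array(c['camera_matrix'],float)
    k=float(c['k1'])
    p=np.array([(np.asarray(u,float)-K[0,2])/K[0,0],(np.asarray(v,float)-K[1,2])/K[1,1]])
    q=p.copy()
    for _ in range(20): q=p/(1+k*(q**2).sum(0))
    X=np.stack([q[0]*d,q[1]*d,d*np.ones_like(q[0])])
    R=np.array(c['R']);t=np.array(c['t']).reshape(3,*([1]*(X.ndim-1)))
    return np.tensordot(R.T,X-t,1)
E
python3 - <<'E'
from h import *
np.set_printoptions(precision=4,suppress=True)
for c in ('scene','top'):
    save(c,c+'0'); print(manip.get_calibration(c))
    for n in ('cup_centre','stored_cup_centre','incubator','door','door_outer'):
        try: print(c,n,[(np.round(r['at'],3),round(r['confidence'],2)) for r in manip.look_for(c,n)])
        except Exception as e: print(c,n,repr(e))
print(manip.current_time(), manip.current_tcp_rot())
E
```

```text
pics
{'camera_matrix': array([[409.5086,   0.    , 252.0394],
       [  0.    , 409.5086, 196.7126],
       [  0.    ,   0.    ,   1.    ]]), 'k1': 0.0024866642127008834, 'R': array([[ 0.137 ,  0.9906,  0.0013],
       [ 0.6131, -0.0837, -0.7856],
       [-0.778 ,  0.1084, -0.6188]]), 't': array([ 0.1513, -0.27  ,  1.9003])}
scene cup_centre []
scene stored_cup_centre []
scene incubator []
scene door []
scene door_outer []
{'camera_matrix': array([[355.3154,   0.    , 251.6068],
       [  0.    , 355.3154, 191.3509],
       [  0.    ,   0.    ,   1.    ]]), 'k1': -0.03962126608793902, 'R': array([[ 0.2655, -0.9641, -0.007 ],
       [-0.7522, -0.2026, -0.6271],
       [ 0.6031,  0.1717, -0.7789]]), 't': array([-0.3535,  0.4989,  0.9229])}
top cup_centre [(array([ 0.455, -0.649,  0.076]), 0.81), (array([ 0.522, -0.321,  0.073]), 0.73)]
top stored_cup_centre [(array([0.697, 0.053, 0.103]), 0.45), (array([0.46 , 0.158, 0.19 ]), 0.24)]
top incubator [(array([0.608, 0.068, 0.198]), 0.82)]
top door [(array([0.461, 0.162, 0.189]), 0.67)]
top door_outer [(array([0.458, 0.157, 0.19 ]), 0.61)]
0.6 [[ 0.      0.253   0.9675]
 [ 0.      0.9675 -0.253 ]
 [-1.      0.      0.    ]]
```

View pics/top0.png

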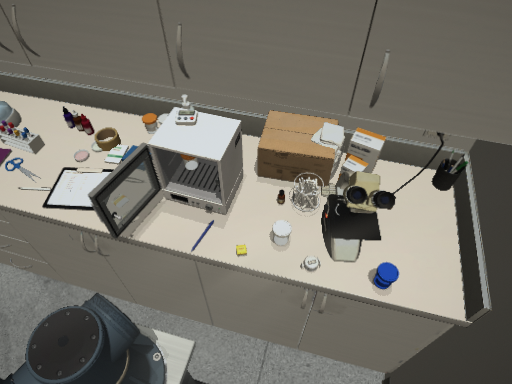

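View pics/scene0.png

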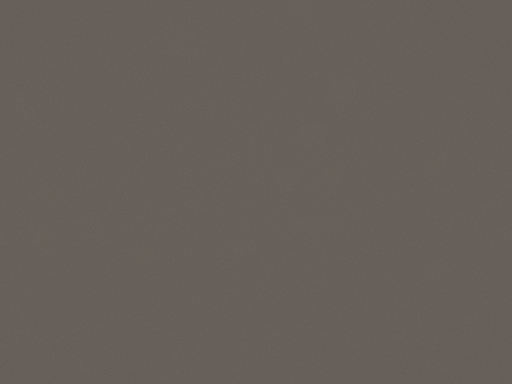

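The scene camera sees only a cabinet or wall, so it's no use. The top view shows:
- **White cup:** about (282,233), with the blue look-alike at (386,275).
- **Incubator:** about (205,160), with its door open to the left (125,190).
- **Orange cup:** inside the incubator at about (190,163).

Next I'll measure the geometry from the depth image.

Run:
```python
from h import *
np.set_printoptions(precision=4,suppress=True)
im=cv2.imread('pics/top0.png');d=np.load('pics/top0_d.npy')
vv,uu=np.mgrid[0:384,0:512]
W=world('top',uu,vv,d); np.save('pics/W.npy',W)
crop=im[90:290,80:350]; cv2.imwrite('pics/crop0.png',cv2.resize(crop,None,fx=2.9,fy=2.9,interpolation=cv2.INTER_CUBIC))
# roof of incubator
X,Y,Z=W; ok=d>0
tab=ok&(abs(Z)<.01); print('table z',np.median(Z[tab]))
roof=ok&(abs(Z-.282)<.006)&(X>.4)&(X<.85)&(Y>-.15)&(Y<.3)
n,l,st,c=cv2.connectedComponentsWithStats(roof.astype(np.uint8)); i=1+np.argmax(st[1:,4]); print(st[i],np.median(Z[l==i]))
m=l==i
r=cv2.minAreaRect(np.c_[X[m],Y[m]].astype(np.float32)); print(r, cv2.boxPoints(r))
# cup lid
lid=ok&(Z>.066)&(Z<.078)&(np.hypot(X-.522,Y+.321)<.06)
print('lid',lid.sum(),cv2.minEnclosingCircle(np.c_[X[lid],Y[lid]].astype(np.float32)),np.median(Z[lid]))
# door top edge
for lo in (.272,.255):
  dt=ok&(Z>lo)&(Z<.29)&(X<.53)&(X>.25)&(Y>.05)&(Y<.4)&~m
  print('door', dt.sum(), W[:,dt][:, ::max(1,dt.sum()//25)].T)
```

```text
table z 0.0006738093428453043
[  97  106  144   82 3274] 0.2825487282552559
((0.5816104412078857, 0.020259052515029907), (0.2637571692466736, 0.41446882486343384), 79.54711151123047) [[ 0.3539 -0.0718]
 [ 0.7615 -0.147 ]
 [ 0.8093  0.1124]
 [ 0.4017  0.1875]]
lid 272 ((0.5338298678398132, -0.3193909227848053), 0.032186683267354965) 0.07177423938931327
door 166 [[0.5295 0.1405 0.2735]
 [0.5155 0.143  0.2741]
 [0.5027 0.1462 0.2736]
 [0.4963 0.1432 0.2724]
 [0.4793 0.1494 0.2756]
 [0.4699 0.1519 0.2721]
 [0.4571 0.1546 0.2722]
 [0.4404 0.1582 0.2722]
 [0.4164 0.1658 0.2754]
 [0.3988 0.1815 0.2822]
 [0.3941 0.1813 0.2835]
 [0.4049 0.1689 0.2747]
 [0.3926 0.1779 0.282 ]
 [0.387  0.191  0.2801]
 [0.3904 0.1736 0.2816]
 [0.3818 0.1866 0.2833]
 [0.3881 0.1728 0.2802]
 [0.3784 0.1808 0.2848]
 [0.3892 0.1724 0.2746]
 [0.3791 0.18   0.28  ]
 [0.3699 0.1884 0.284 ]
 [0.3748 0.1731 0.283 ]
 [0.3687 0.1854 0.2821]
 [0.3786 0.1762 0.273 ]
 [0.367  0.1817 0.2809]
 [0.3629 0.1857 0.2802]
 [0.3717 0.1753 0.2728]
 [0.3669 0.1784 0.2733]]
door 405 [[0.5295 0.1405 0.2735]
 [0.5228 0.14   0.2633]
 [0.5184 0.1388 0.2594]
 [0.4893 0.1488 0.2739]
 [0.4832 0.1496 0.2715]
 [0.4814 0.1509 0.2643]
 [0.4767 0.1494 0.2611]
 [0.4508 0.157  0.274 ]
 [0.445  0.1578 0.2716]
 [0.4428 0.1588 0.265 ]
 [0.4232 0.1644 0.2725]
 [0.4155 0.1666 0.2719]
 [0.4229 0.1658 0.2591]
 [0.4182 0.166  0.2601]
 [0.4116 0.1677 0.2628]
 [0.4048 0.1689 0.2661]
 [0.3986 0.1709 0.2683]
 [0.3927 0.173  0.2702]
 [0.3872 0.172  0.2727]
 [0.3829 0.1722 0.2735]
 [0.3789 0.173  0.2736]
 [0.3754 0.1743 0.2731]
 [0.3779 0.1758 0.265 ]
 [0.3806 0.1737 0.2579]
 [0.3645 0.1795 0.267 ]
 [0.3611 0.1794 0.2623]]
```

View pics/crop0.png

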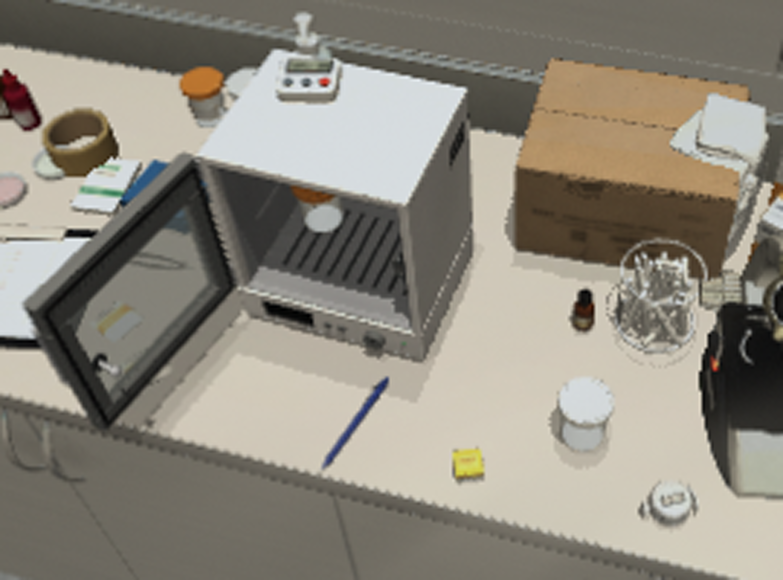

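Run:
```python
from h import *
np.set_printoptions(precision=4,suppress=True)
im=cv2.imread('pics/top0.png').astype(int);d=np.load('pics/top0_d.npy');W=np.load('pics/W.npy');X,Y,Z=W
roof=(d>0)&(abs(Z-.2825)<.005)&(X>.4)&(X<.9)&(Y>-.2)&(Y<.3)&(im.min(2)>150)
n,l,st,c=cv2.connectedComponentsWithStats(roof.astype(np.uint8)); i=1+np.argmax(st[1:,4]); m=l==i
print(st[i]); r=cv2.minAreaRect(np.c_[X[m],Y[m]].astype(np.float32)); print(r); print(cv2.boxPoints(r))
# right wall outer face, front face below chamber
P=W[:,m].T
# front edge: for each image column the lowest roof pixel; 
pts=[]
for u in range(st[i][0],st[i][0]+st[i][2]):
    v=np.where(m[:,u])[0]
    if len(v)>3: pts.append([u,v.max(),X[v.max(),u],Y[v.max(),u]])
pts=np.array(pts); print(pts[::6])
# right wall plane fit
rw=(d>0)&(Z>.05)&(Z<.26)&(X>.48)&(X<.75)&(Y>-.12)&(Y<0.05)
p=W[:,rw].T; print('rw', p[:, :2].min(0),p[:,:2].max(0),len(p))
```

```text
[ 148  107   93   54 2744]
((0.6789616346359253, 0.002531208097934723), (0.24003438651561737, 0.19153816998004913), 87.55094909667969)
[[ 0.5782 -0.1133]
 [ 0.7695 -0.1215]
 [ 0.7798  0.1183]
 [ 0.5884  0.1265]]
[[150.     144.       0.5885   0.1141]
 [156.     145.       0.5887   0.094 ]
 [162.     146.       0.5907   0.0754]
 [168.     148.       0.5884   0.0548]
 [174.     149.       0.5864   0.0338]
 [180.     151.       0.5849   0.0141]
 [186.     152.       0.5854  -0.005 ]
 [192.     154.       0.5839  -0.0245]
 [198.     155.       0.5837  -0.0437]
 [204.     156.       0.5862  -0.0614]
 [210.     157.       0.5849  -0.0809]
 [216.     159.       0.5819  -0.1006]
 [222.     155.       0.6027  -0.112 ]
 [228.     144.       0.6493  -0.1159]
 [234.     132.       0.7079  -0.1166]]
rw [ 0.5757 -0.12  ] [0.7498 0.0499] 2205
```

```bash
cat >> h.py <<'E'
def Rot(psi,a):
    x=np.array([np.sin(a)*np.cos(psi),np.sin(a)*np.sin(psi),-np.cos(a)]); y=np.array([-np.sin(psi),np.cos(psi),0])
    return np.c_[x,y,np.cross(x,y)]
def tcp(G,R): return np.asarray(G)+0.019*R[:,0]
def best(G,psi,a):
    out=[]
    for f in (1,-1):
        R=Rot(psi,a); R=np.c_[R[:,0],f*R[:,1],f*R[:,2]]
        out.append((R,manip.inverse_kinematics(tcp(G,R),R)))
    return out
E
python3 - <<'E'
from h import *
np.set_printoptions(precision=3,suppress=True)
d=np.load('pics/top0_d.npy');W=np.load('pics/W.npy');X,Y,Z=W
# max-height map, 2cm cells
xs=np.arange(.36,.86,.02); ys=np.arange(-.56,-.14,.02)
print('y   '+' '.join(f'{y*100:4.0f}' for y in ys))
for x in xs:
    row=[]
    for y in ys:
        m=(d>0)&(X>=x)&(X<x+.02)&(Y>=y)&(Y<y+.02)
        row.append(f'{1000*Z[m].max():4.0f}' if m.any() else '   .')
    print(f'{x:.2f}',' '.join(row))
cupm=(d>0)&(np.hypot(X-.53,Y+.32)<.06)&(Z>.01)
p=W[:,cupm].T
for lo,hi in((.01,.03),(.03,.05),(.05,.066),(.068,.08)):
    q=p[(p[:,2]>lo)&(p[:,2]<hi)]; print(lo,len(q),q[:,:2].min(0),q[:,:2].max(0),np.median(q,0))
# stored cup: points in chamber
m=(d>0)&(X>.62)&(X<.77)&(Y>-.09)&(Y<.12)&(Z>.075)&(Z<.15)
print('stored',m.sum(),W[:,m].T[::6])
for psi in np.radians([-60,-45,-31,-15,0]):
    for R,q in best([.534,-.3195,.04],psi,np.radians(40)): print('grasp',psi,q)
for psi in np.radians([-30,-15,-2.5,10]):
    for R,q in best([.629,-.004,.102],psi,np.radians(40)): print('place',psi,q)
E
```

```text
y    -56  -54  -52  -50  -48  -46  -44  -42  -40  -38  -36  -34  -32  -30  -28  -26  -24  -22  -20  -18  -16
0.36 -892 -893 -891 -892 -890 -891 -888 -889 -891 -891 -892 -889 -887 -890 -894 -891 -890 -893 -895 -890 -892
0.38 -891 -891 -148 -153 -891 -159 -149   -3 -893 -892 -892 -891 -889 -890 -889 -893 -893 -895 -894 -888 -895
0.40    4    4    4    4    6    5    3    2    4    3    4    4    3    4    4    3    5    4    4    5    5
0.42    5    4    6  389    6    5    2    4    3    4    3    5    7    6    4    4    5   17   16    4    3
0.44  394  406  400  390  402   28   30   26    5    4    7    4    5    4    4    5   18   20   18    3    5
0.46  410  406  408  412  406   32   31   29    4    5    3    2    4    5    5    4    3   20   21    6    5
0.48  388  381  333  386  382   27   29   24    4    4    4    2    6    3    5    5    4    4    5    3    5
0.50  371  363  302  369  366    5    4    6    4    4   74   74   74   75    3    4    5    4    5    4    4
0.52  337  340  337  345  342  177    6    4    5    4   77   76   77   75    4    3    4    7    4    6    4
0
[... 4066 characters left out ...]
2  1.988  2.083  0.339 -0.907]
grasp 0.0 [-0.799  0.701  1.934  1.616  0.479  2.425]
grasp 0.0 [-0.799  0.701  1.934  1.616  0.479 -0.717]
place -0.5235987755982988 [ 0.058  0.581  1.922 -1.499  0.362  0.39 ]
place -0.5235987755982988 [ 0.058  0.581  1.922 -1.499  0.362 -2.752]
place -0.2617993877991494 [-0.02   0.557  1.973  4.276  0.171  0.629]
place -0.2617993877991494 [-0.02   0.557  1.973  4.276  0.171 -2.513]
place -0.04363323129985824 [-0.093  0.549  1.99   2.822  0.101  1.851]
place -0.04363323129985824 [-0.093  0.549  1.99   2.822  0.101 -1.291]
place 0.17453292519943295 [-0.165  0.553  1.982  1.851  0.224  2.591]
place 0.17453292519943295 [-0.165  0.553  1.982  1.851  0.224 -0.551]
```

Run:
```python
from h import *
np.set_printoptions(precision=3,suppress=True)
a=np.radians(45)
for n,G,psi in (('hi',[.35,-.1,.45],-.3),('pre',[.535-.07*.858,-.319+.07*.514,.04+.07],-.54),('grasp',[.535,-.319,.04],-.54),('lift',[.45,-.27,.17],-.54),('pe',[.42,.0136,.125],-.043),('in',[.629,.0046,.125],-.043),('place',[.629,.0046,.104],-.043)):
    for R,q in best(G,psi,a): print(n,q)
    for R,q in best(G,psi,np.radians(38)): print(' 38',n,q)
```

```text
hi [-0.505 -0.544  2.14   0.206  0.781 -1.865]
hi [-0.505 -0.544  2.14   0.206  0.781  1.277]
 38 hi [-0.483 -0.491  2.071  0.142  0.912 -1.803]
 38 hi [-0.483 -0.491  2.071  0.142  0.912  1.338]
pre [-0.659  0.465  2.217  2.881  0.333  1.733]
pre [-0.659  0.465  2.217  2.881  0.333 -1.409]
 38 pre [-0.653  0.44   2.159  2.607  0.136  2.013]
 38 pre [-0.653  0.44   2.159  2.607  0.136 -1.129]
grasp [-0.641  0.696  2.043  2.952  0.386  1.675]
grasp [-0.641  0.696  2.043  2.952  0.386 -1.466]
 38 grasp [-0.636  0.67   1.99   2.823  0.189  1.809]
 38 grasp [-0.636  0.67   1.99   2.823  0.189 -1.333]
lift [-0.674  0.276  2.262  2.65   0.201  1.959]
lift [-0.674  0.276  2.262  2.65   0.201 -1.183]
 38 lift None
 38 lift [-0.665  0.262  2.198  1.29   0.08   0.183]
pe [-0.104  0.288  2.521  3.043  0.454  1.616]
pe [-0.104  0.288  2.521  3.043  0.454 -1.525]
 38 pe [-0.099  0.239  2.462  2.987  0.224  1.678]
 38 pe [-0.099  0.239  2.462  2.987  0.224 -1.464]
in [-0.076  0.514  2.028  3.016  0.186  1.671]
in [-0.076  0.514  2.028  3.016  0.186 -1.471]
 38 in None
 38 in None
place [-0.076  0.558  2.031  3.042  0.234  1.645]
place [-0.076  0.558  2.031  3.042  0.234 -1.497]
 38 place None
 38 place None
```

```bash
cat >> h.py <<'E'
a45=np.radians(45)
def RR(psi,a=a45,f=-1):
    R=Rot(psi,a); return np.c_[R[:,0],f*R[:,1],f*R[:,2]]
def st(): print('t %.2f'%manip.current_time(),'tcp',np.round(manip.current_ee_pos(),4),'F',np.round(manip.current_force(),1),'g',round(manip.current_grip_width(),3),'q',np.round(manip.current_qpos(),2))
E
python3 - <<'E'
from h import *
manip.set_gripper(1.0)
manip.move_ptp([.13,.47,.43],manip.current_tcp_rot()); st()
R=RR(-.3); manip.move_ptp(tcp([.38,-.12,.42],R),R); st()
R=RR(-.54); G=np.array([.535,-.319,.041])
manip.move_ptp(tcp(G-.09*R[:,0],R),R); st()
save('top','pre')
E
```

```text
t 1.66 tcp [0.13   0.47   0.4285] F [ 0.4 -0.5 -1.1] g 1.001 q [ 1.21  0.1   1.49  0.    1.55 -0.11]
t 3.95 tcp [ 0.3931 -0.1236  0.4066] F [0.3 0.5 0.5] g 1.0 q [-0.52 -0.44  2.16  0.25  0.66  1.21]
t 6.20 tcp [ 0.4922 -0.2932  0.0916] F [-0.7 -0.5 -0.1] g 0.997 q [-0.66  0.48  2.2   2.89  0.34 -1.41]
```

View pics/pre.png

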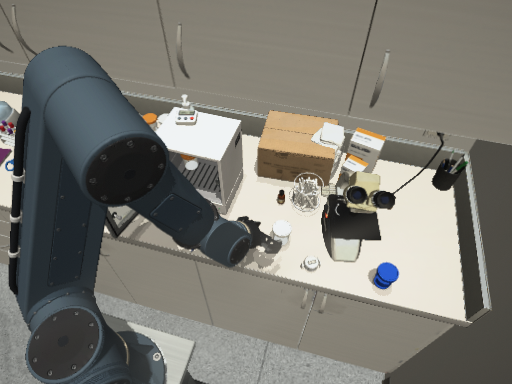

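The gripper sits just left of the white cup at (282,232), which hasn't moved. Next: grasp and lift.

Run:
```python
from h import *
R=RR(-.54); G=np.array([.535,-.319,.041])
manip.move_l(tcp(G,R)); st()
manip.set_gripper(0.0,effort=35); st()
manip.move_l(tcp(G+[0,0,.05],R)); st()
save('top','lift')
im=cv2.imread('pics/lift.png'); cv2.imwrite('pics/liftc.png',cv2.resize(im[170:300,180:360],None,fx=4,fy=4,interpolation=cv2.INTER_CUBIC))
```

```text
t 7.00 tcp [ 0.5462 -0.3256  0.0278] F [ 0.3 -0.3 -0.5] g 0.998 q [-0.64  0.69  2.04  2.95  0.38 -1.47]
t 7.41 tcp [ 0.547  -0.3263  0.029 ] F [-2.9  1.6  7.5] g 0.657 q [-0.64  0.69  2.04  2.95  0.39 -1.47]
t 7.89 tcp [ 0.5463 -0.3258  0.0775] F [ 0.3 -0.7 -0.8] g 0.657 q [-0.64  0.58  2.05  2.88  0.28 -1.39]
```

View pics/liftc.png

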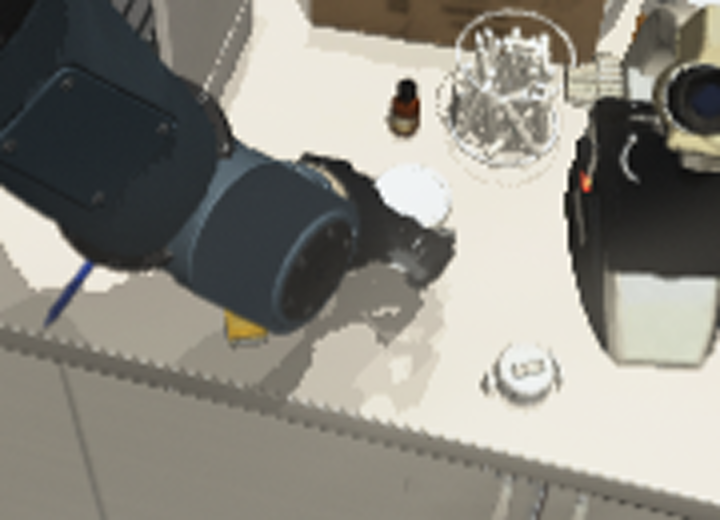

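```bash
cat >> h.py <<'E'
def lid(name,near,r=.05,zlo=.1,zhi=.16):
    im=cv2.imread(f'pics/{name}.png').astype(int);d=np.load(f'pics/{name}_d.npy')
    vv,uu=np.mgrid[0:384,0:512]; W=world('top',uu,vv,d)
    m=(d>0)&(np.hypot(W[0]-near[0],W[1]-near[1])<r)&(W[2]>zlo)&(W[2]<zhi)&(im.min(2)>150)
    p=W[:,m].T; c=np.median(p,0); A=np.c_[p[:,:2]-c[:2],np.ones(len(p))]
    for _ in range(5):
        s=np.linalg.lstsq(A,p[:,2],rcond=None)[0]; e=abs(A@s-p[:,2]); k=e<.006; A=A[k];p=p[k]
    print(name,len(p),'min',p.min(0),'max',p.max(0),'slope',s)
E
python3 - <<'E'
from h import *
np.set_printoptions(precision=4,suppress=True)
lid('pre',[.535,-.319],zlo=.066,zhi=.08)
lid('lift',[.535,-.319],zlo=.11,zhi=.14)
E
```

```text
pre 261 min [ 0.5038 -0.35    0.0665] max [ 0.5635 -0.2883  0.0761] slope [-0.0077  0.0053  0.0718]
lift 208 min [ 0.512  -0.3495  0.1167] max [ 0.5661 -0.291   0.1265] slope [-0.0388 -0.0006  0.1208]
```

Run:
```python
from h import *
R=RR(-.54); manip.move_l([.46,-.275,.15],R,max_speed=.2); st()
R=RR(-.043); manip.move_ptp([.43,.0131,.1125],R); st()
save('top','pe')
im=cv2.imread('pics/pe.png'); cv2.imwrite('pics/pec.png',cv2.resize(im[80:280,80:300],None,fx=3,fy=3,interpolation=cv2.INTER_CUBIC))
```

```text
t 8.71 tcp [ 0.4604 -0.2753  0.1496] F [-0.3 -0.1 -1. ] g 0.655 q [-0.67  0.29  2.27  2.7   0.22 -1.24]
t 9.81 tcp [0.4308 0.0126 0.1126] F [ 0.2  0.1 -0.4] g 0.655 q [-0.11  0.28  2.53  3.04  0.45 -1.52]
```

View pics/pec.png

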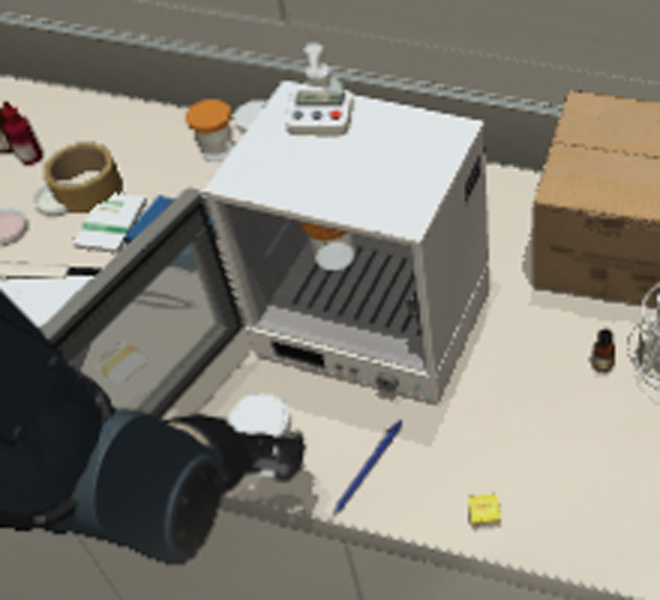

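The cup is still held upright in front of the chamber opening, with its lid at crop (260,418). The arm passes over the door without visible contact. Now I'll go in.

Run:
```python
from h import *
np.set_printoptions(precision=4,suppress=True)
lid('pe',[.42,.014],zlo=.13,zhi=.18)
R=RR(-.043)
manip.move_l([.641,.0041,.1125],R,max_speed=.12); st()
for z in (.1,.096,.093,.0905,.0885,.0865):
    manip.move_l([.641,.0041,z],R,max_speed=.04); F=manip.current_force(); st()
    if F[2]>4: break
save('top','place')
```

```text
pe 218 min [ 0.4018 -0.0159  0.1512] max [0.4494 0.0452 0.161 ] slope [-0.0295 -0.0196  0.1557]
t 11.77 tcp [0.6406 0.0041 0.1124] F [ 0.3 -0.6 -1.2] g 0.656 q [-0.08  0.51  2.03  3.02  0.19 -1.47]
t 12.22 tcp [0.6408 0.0041 0.0996] F [ 0.3 -0.3 -0.2] g 0.658 q [-0.08  0.54  2.03  3.03  0.21 -1.49]
t 12.47 tcp [0.6409 0.0041 0.0958] F [ 0.  -0.6 -0.2] g 0.655 q [-0.08  0.55  2.03  3.04  0.22 -1.49]
t 12.72 tcp [0.6409 0.0041 0.0928] F [ 0.6  0.2 -0.3] g 0.652 q [-0.08  0.55  2.03  3.04  0.23 -1.5 ]
t 12.97 tcp [0.6415 0.004  0.091 ] F [-1.8 -0.3  4.1] g 0.656 q [-0.08  0.56  2.03  3.04  0.24 -1.5 ]
```

View pics/place.png

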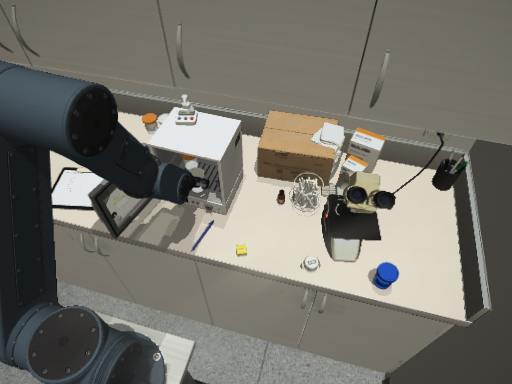

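Run:
```python
from h import *
R=RR(-.043)
manip.set_gripper(1.0); st()
p=np.array(manip.current_ee_pos())
manip.move_l(p-.1*R[:,0],R,max_speed=.12); st()
manip.move_l(p-.1*R[:,0]-[.16,0,0],R,max_speed=.2); st()
save('top','rel')
im=cv2.imread('pics/rel.png'); cv2.imwrite('pics/relc.png',cv2.resize(im[80:280,80:300],None,fx=3,fy=3,interpolation=cv2.INTER_CUBIC))
```

```text
t 13.43 tcp [0.6409 0.0041 0.0904] F [ 0.7 -0.  -0.3] g 0.997 q [-0.08  0.56  2.03  3.04  0.24 -1.5 ]
t 14.42 tcp [0.5705 0.0071 0.1609] F [-0.2 -0.3  0. ] g 0.999 q [-0.08  0.31  2.18  2.95  0.14 -1.4 ]
t 15.37 tcp [0.4114 0.007  0.1615] F [ 0.1 -0.7 -0.4] g 0.999 q [-0.14  0.06  2.54  2.86  0.25 -1.37]
```

View pics/relc.png

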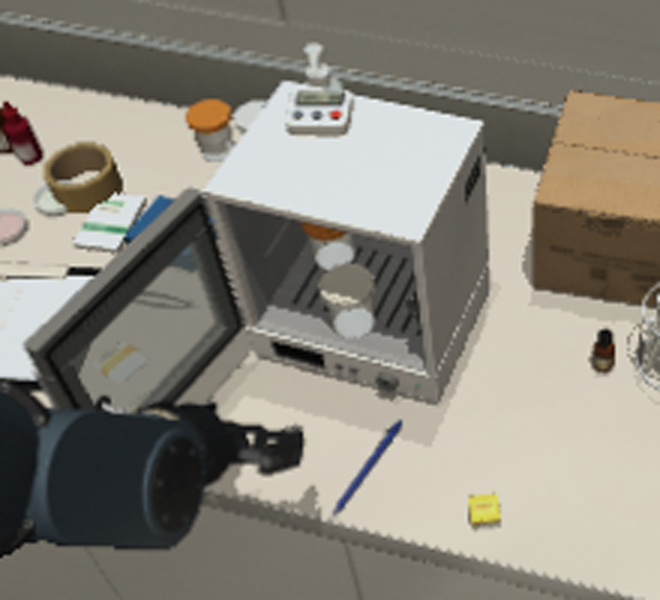

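```bash
cat >> h.py <<'E'
xh=np.array([.9991,-.0428,0]);yh=np.array([.0428,.9991,0])
H=np.array([.584,.0066,0])+.118*yh
def rz(v,t): c,s=np.cos(t),np.sin(t); return np.array([c*v[0]-s*v[1],s*v[0]+c*v[1],0])
def push(phi,gap=0,r=.19,z=.25,a=np.radians(20),f=-1,off=.0103,dpsi=0):
    e=rz(-yh,-phi); n=rz(-xh,-phi)
    P=H+r*e+(.018+off+gap)*n; P[2]=z
    return P,RR(-.043-phi+dpsi,a,f)
E
python3 - <<'E'
from h import *
np.set_printoptions(precision=3,suppress=True)
im=cv2.imread('pics/rel.png').astype(int);d=np.load('pics/rel_d.npy')
vv,uu=np.mgrid[0:384,0:512]; W=world('top',uu,vv,d);X,Y,Z=W
m=(d>0)&(np.hypot(X-.629,Y-.0046)<.05)&(Z>.126)&(Z<.145); p=W[:,m].T; print('placed lid',len(p),p.min(0),p.max(0),np.median(p,0))
m=(d>0)&(X>.36)&(X<.54)&(Y>.12)&(Y<.2)&(Z>.245)&(Z<.28); print('door pts',m.sum(),np.polyfit(X[m],Y[m],1) if m.sum()>5 else '')
for a in (0,20,35):
  for f in (1,-1):
    print(a,f)
    for phi,gap,z in ((1.76,.05,.4),(1.76,.05,.25),(1.76,0,.25),(1.4,0,.25),(1.,0,.25),(.6,0,.25),(.3,0,.25),(0,0,.25)):
        P,R=push(phi,gap,z=z,a=np.radians(a),f=f); q=manip.inverse_kinematics(P,R); print(phi,z,P,q)
E
```

```text
placed lid 226 [ 0.596 -0.027  0.126] [0.657 0.034 0.142] [0.625 0.002 0.134]
door pts 542 [-0.252  0.271]
0 1
1.76 0.4 [0.422 0.244 0.4  ] [ 0.429  0.109  1.548 -0.     1.485  0.662]
1.76 0.25 [0.422 0.244 0.25 ] [ 0.429  0.217  1.785 -0.     1.14   0.662]
1.76 0.25 [0.411 0.196 0.25 ] [ 0.342  0.154  1.862 -0.     1.126  0.575]
1.4 0.25 [0.397 0.128 0.25 ] [ 0.201  0.081  1.946 -0.     1.114  0.073]
1.0 0.25 [0.411 0.053 0.25 ] [ 0.016  0.075  1.953 -0.     1.114 -0.511]
0.6 0.25 [ 0.453 -0.011  0.25 ] [-0.126  0.15   1.867 -0.     1.125 -1.054]
0.3 0.25 [ 0.499 -0.045  0.25 ] [-0.183  0.24   1.754 -0.     1.147 -1.411]
0 0.25 [ 0.553 -0.064  0.25 ] [-0.199  0.344  1.613 -0.     1.185 -1.727]
0 -1
1.76 0.4 [0.422 0.244 0.4  ] [ 0.429  0.109  1.548 -0.     1.485 -2.48 ]
1.76 0.25 [0.422 0.244 0.25 ] [ 0.429  0.217  1.785 -0.     1.14  -2.48 ]
1.76 0.25 [0.411 0.196 0.25 ] [ 0.342  0.154  1.862 -0.     1.126 -2.567]
1.4 0.25 [0.397 0.128 0.25 ] None
1.0 0.25 [0.411 0.053 0.25 ] [ 0.016  0.075  1.953 -0.     1.114  2.63 ]
0.6 0.25 [ 0.453 -0.011  0.25 ] [-0.126  0.15   1.867 -0.     1
[... 1778 characters left out ...]
[ 0.499 -0.045  0.25 ] [-0.114  0.026  2.139 -0.342  0.399 -1.065]
0 0.25 [ 0.553 -0.064  0.25 ] [-0.258  0.122  2.032  0.316  0.405 -2.039]
35 -1
1.76 0.4 [0.422 0.244 0.4  ] [ 0.632  0.36   1.342 -0.405  1.902 -2.32 ]
1.76 0.25 [0.422 0.244 0.25 ] [ 0.632  0.475  1.541 -0.382  1.612 -2.198]
1.76 0.25 [0.411 0.196 0.25 ] [ 0.574  0.405  1.649 -0.408  1.557 -2.231]
1.4 0.25 [0.397 0.128 0.25 ] [ 0.537  0.241  1.884 -0.572  1.332 -2.503]
1.0 0.25 [0.411 0.053 0.25 ] None
0.6 0.25 [ 0.453 -0.011  0.25 ] [ 0.102 -0.005  2.171 -0.721  0.63   2.835]
0.3 0.25 [ 0.499 -0.045  0.25 ] [-0.114  0.026  2.139 -0.342  0.399  2.077]
0 0.25 [ 0.553 -0.064  0.25 ] [-0.258  0.122  2.032  0.316  0.405  1.102]
```

The placed cup's lid measures z 0.134, centred at (0.626, 0.0035), so it stands upright on the chamber floor fully inside. The orange cup hasn't changed. Now for the door.

Run:
```python
from h import *
p=np.array(manip.current_ee_pos()); 
R=RR(-.1,np.radians(20),1)
try: manip.move_l(p+[-.02,0,.14],max_speed=.25)
except manip.Unreachable: print('unr')
st()
manip.move_ptp([.38,.02,.43],R); st()
manip.set_gripper(0.0,effort=60)
P,R=push(1.77,.05,z=.41,f=1); manip.move_ptp(P,R); st()
P,R=push(1.77,.05,z=.25,f=1); manip.move_l(P,R,max_speed=.15); st()
save('top','d0')
im=cv2.imread('pics/d0.png'); cv2.imwrite('pics/d0c.png',cv2.resize(im[80:280,60:280],None,fx=3,fy=3,interpolation=cv2.INTER_CUBIC))
```

```text
unr
t 15.42 tcp [0.4114 0.0071 0.1614] F [0.5 0.5 0.2] g 1.003 q [-0.14  0.06  2.54  2.86  0.25 -1.37]
t 17.86 tcp [0.38   0.0201 0.4296] F [-1.2 -0.4 -0.1] g 0.998 q [-0.06 -0.31  1.89 -0.01  1.22 -1.53]
t 20.62 tcp [0.4234 0.2458 0.4102] F [0.  0.4 0. ] g 0.002 q [ 0.56  0.25  1.39 -0.24  1.75  0.79]
t 21.83 tcp [0.4236 0.2462 0.2508] F [-0.4  0.8  0. ] g 0.003 q [ 0.56  0.36  1.63 -0.24  1.41  0.87]
```

View pics/d0c.png

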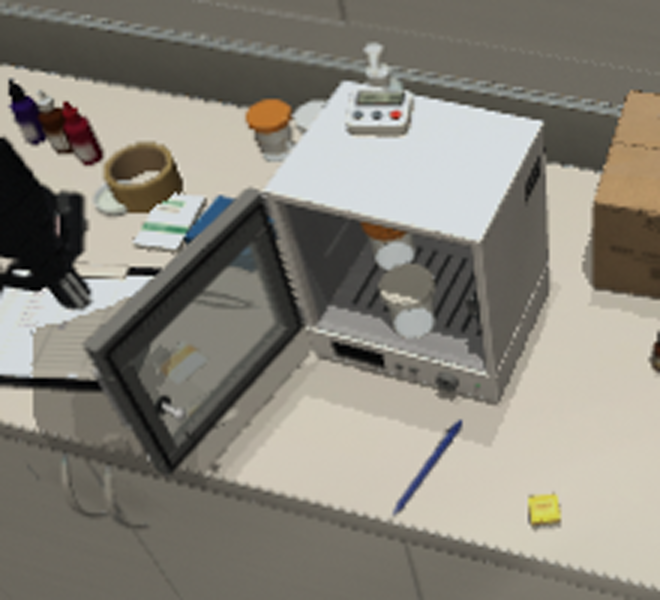

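Fingertips are at crop (80,295), on the outer side of the door, which still stands open. Sweeping it shut in steps with force checks.

Run:
```python
from h import *
for phi in [1.77,1.7,1.6,1.45,1.3,1.15,1.0,.85,.7,.55,.4,.27,.15]:
    P,R=push(phi,.0,z=.25,f=1); manip.move_l(P,R,max_speed=.12)
    F=np.array(manip.current_force()); print(phi,'%.2f'%manip.current_time(),F.round(1))
    if np.linalg.norm(F)>40: print('STOP');break
save('top','d1')
im=cv2.imread('pics/d1.png'); cv2.imwrite('pics/d1c.png',cv2.resize(im[80:280,60:280],None,fx=3,fy=3,interpolation=cv2.INTER_CUBIC))
```

```text
1.77 22.45 [-0.6  0.9  0.6]
1.7 22.71 [-0.2  0.2  1.9]
1.6 23.02 [-0.9 -0.5 -0. ]
1.45 23.41 [ 1.   0.1 -0.8]
1.3 23.80 [ 0.8  0.4 -0.5]
1.15 24.19 [ 0.4 -0.   1.2]
1.0 24.58 [ 0.3 -0.5  0.8]
0.85 24.98 [-0.5  0.1  0.7]
0.7 25.37 [0.4 0.1 0.5]
0.55 25.76 [-0.9  0.2 -0.2]
0.4 26.15 [-0.4  0.1  0.3]
0.27 26.51 [-0.8  0.4 -0.3]
0.15 26.85 [-0.5 -0.1  0.4]
```

View pics/d1c.png

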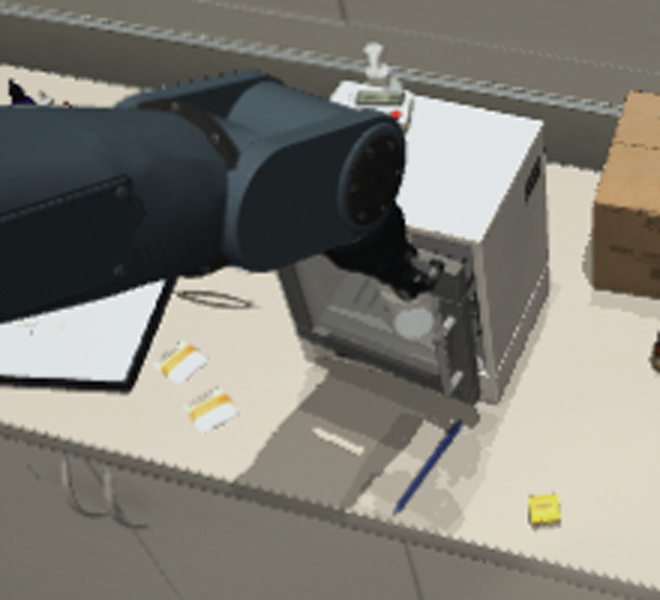

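The door has followed and is slightly ajar, with its free edge at crop (455,330) and the fingers on the top bar. Now I'll press it home.

Run:
```python
from h import *
for phi in [.1,.075,.06,.05,.04,.03,.02,.01,.0,-.01,-.02,-.03,-.04,-.05]:
    P,R=push(0,-phi*-.19,z=.25,f=1) if phi<.1 else push(phi,0,z=.25,f=1)
    manip.move_l(P,R,max_speed=.06)
    F=np.array(manip.current_force()); e=np.array(manip.current_ee_pos()); Fn=-F@xh
    print(phi,'%.2f'%manip.current_time(),F.round(1),'lag mm',((P-e)*1000).round(1))
    if phi<.02 and Fn>22: print('firm');break
    if np.linalg.norm(F)>40: print('STOP');break
save('top','d2')
im=cv2.imread('pics/d2.png'); cv2.imwrite('pics/d2c.png',cv2.resize(im[80:280,60:280],None,fx=3,fy=3,interpolation=cv2.INTER_CUBIC))
```

```text
0.1 27.21 [-0.5 -0.8 -0.2] lag mm [ 0.6 -0.3  0.1]
0.075 27.49 [-3.8  3.1 -0.5] lag mm [ 1.  -0.3  0.5]
0.06 27.74 [-18.7   0.8   8.8] lag mm [ 2.4 -0.4  0.8]
0.05 27.99 [ 0.1  0.2 -0.1] lag mm [ 0.3 -0.  -0.2]
0.04 28.24 [0.1 0.4 0.8] lag mm [-0.3 -0.1 -0.1]
0.03 28.49 [-0.7 -0.1  0.3] lag mm [-0.3  0.  -0.1]
0.02 28.74 [-0.4  0.4  0.3] lag mm [-0.1  0.  -0. ]
0.01 28.99 [0.1 0.2 0.3] lag mm [-0.1 -0.  -0. ]
0.0 29.24 [-8.7  0.1  5.6] lag mm [ 0.9 -0.1  0.2]
-0.01 29.49 [-25.   -0.5  14.6] lag mm [ 2.4 -0.2  0.4]
firm
```

View pics/d2c.png

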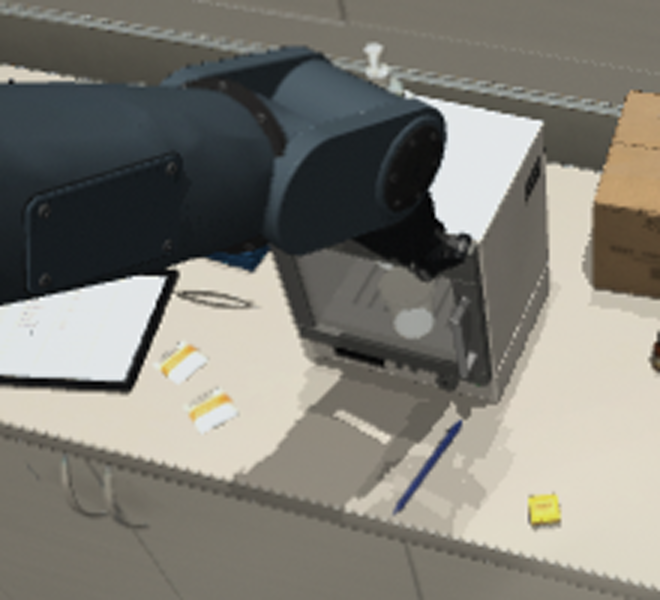

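The force rose to about 19 N, dropped as the catch gave way, then met a hard stop. Now I'll back off and check.

Run:
```python
from h import *
np.set_printoptions(precision=4,suppress=True)
P,R=push(0,.10,z=.26,f=1); manip.move_l(P,R,max_speed=.12)
R=RR(.3,np.radians(10),1); manip.move_ptp([.2,.38,.42],R); st()
save('top','f')
im=cv2.imread('pics/f.png'); cv2.imwrite('pics/fc.png',cv2.resize(im[80:280,60:280],None,fx=3,fy=3,interpolation=cv2.INTER_CUBIC))
d=np.load('pics/f_d.npy');vv,uu=np.mgrid[0:384,0:512]; W=world('top',uu,vv,d)
q=W-np.array([.584,.0066,0])[:,None,None]; lx=np.tensordot(xh,q,1); ly=np.tensordot(yh,q,1); Z=W[2]
m=(d>0)&(lx<-.008)&(lx>-.05)&(abs(ly)<.11)&(Z>.242)&(Z<.275); print(m.sum(),'face x,y fit',np.polyfit(ly[m],lx[m],1),np.median(lx[m]))
```

```text
t 32.46 tcp [0.2005 0.3797 0.4197] F [-0.3 -0.1 -0. ] g 0.002 q [ 1.05 -0.08  1.7  -0.12  1.39 -0.81]
480 face x,y fit [ 0.0032 -0.0182] -0.018281315770397193
```

View pics/fc.png

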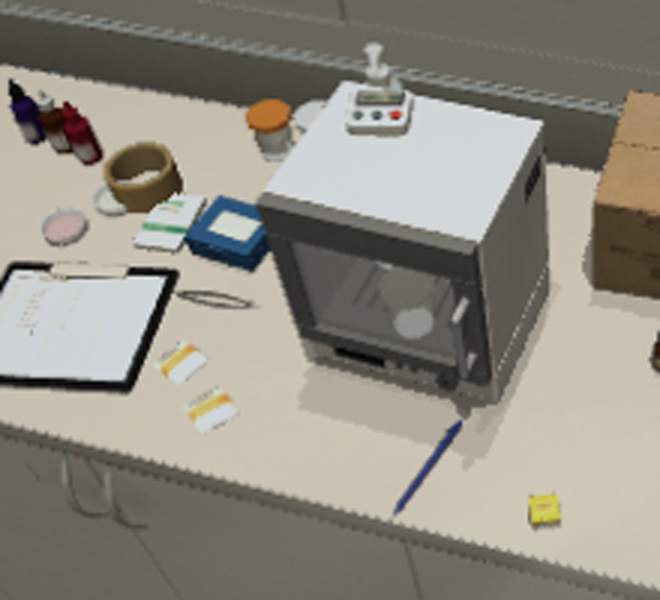

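The door is shut: its outer face lies 18.3 mm in front of the incubator's front plane, with a fitted tilt of only 0.003 rad. Through the window the cup stands upright, with its lid at crop (405,290) and foot at (413,322). The arm is clear.

Run:
```python
from h import *
manip.sign_off(); print('ok')
```

```text
the job is handed in; nothing more can be done
ok
```

The white-lidded cup now stands upright on the incubator's chamber floor, and the door is shut and seated on its catch. I handed the job in at about 32.5 s.

- **Cup:** after release its lid measured z 0.134 m, which matches the cup standing on the floor. Its front edge was about 12 mm behind the front plane. I placed it close to the suggested spot, and in the pictures the orange-lidded cup had not moved.
- **Door:** pushing force rose to about 19 N, dropped to about 0 as the catch gave way, then met a firm stop at about 25 N along the push. The final depth check put the door's outer face 18.3 mm in front of the front plane, for an 18 mm door. The fitted tilt was about 0.003 rad.
- **Clearance:** the arm touched nothing at hand-in.

**What failed or was limited:**
- The scene camera showed only a blank surface, so every check used the top camera.
- One planned lift was unreachable. Nothing moved, and I went another way.
- With the door shut, I could only see the white-lidded cup through the window. The orange-lidded cup was last seen while the door was still open.

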